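# Fit the toothed blade plate in the vegetable slicer

### The arm

A 7-joint arm with a two-finger parallel gripper is mounted at the origin on the work surface. World frame = base frame: x ahead of the robot, y to its left, z up, the work surface at z = 0. Lengths are in m, angles in rad, forces in N, time in s.
With the tool pointing down it reaches from about 0.425 to 0.925 m from the base axis. Payload 6.8 kg.
Tool frame: the origin (TCP) lies on the centre line of the jaws, within the pads' length; the fingertips stand 19 mm ahead of it and the grasp point (between the pads) is the TCP (bot.tcp_to_tips is the distance from the TCP to the fingertips, in m); x points along the fingers, y is the direction in which the jaws open and shut, and the axes are right-handed (so a half turn about x gives the same grasp; the last joint's range is limited). The gripper opens to 85 mm and grips with 20 to 120 N. Pads are 22 mm wide; open, the fingers measure 114 mm over their backs; the gripper's body (76 mm by 85 mm) begins 54 mm behind the grasp point. The pads swing forward as they close: fully open they stand 13 mm farther back than shut.
Start: joints at [1.229, 0.477, 0.022, 1.555, -0.011, 1.109, -0.083], TCP at [0.156, -0.657, 0.25] pointing down, gripper open.
Joint ranges: [-2.96, 2.96], [-0.34, 2.1], [-1.41, 1.46], [0.24, 2.44], [-1.37, 4.51], [0.17, 1.92], [-2.96, 2.96]. Speed limits (rad/s): [2.39, 2.39, 3.14, 3.14, 3.14, 3.14, 3.14].

### API

Orientations are given as a unit quaternion [w, x, y, z].
In Python, from station import status, eyes, bot gives the robot as it stands.
- The arm moves only by the tool apply_moves, never from a script. Its arguments are lists of equal length, an entry for each row: "travel": the shift along the tool's x, y, z in cm, a list of three; "turn": the turn, a rotation vector about the tool's x, y, z in rad, a list of three; "grip": the closure, from 0 (fully open) to 1 (shut). In form: {"travel": [[tx, ty, tz], ...], "turn": [[wx, wy, wz], ...], "grip": [grip, ...]}. A call has 1 to 8 rows; each row shifts and turns the pose as measured when the row begins, along the tool's axes as they then stand; what a row does not reach is not made up. A row lasts 1/12 s, in which the tool goes at most 41.7 mm and 7.16 degrees, less where a joint would pass 70% of its speed; a pose out of reach is approached as far as the arm can. A call is refused whole if a number of a shift passes 4.17 or a number of a turn 0.125, either way. A call with a gripper value outside its range is refused whole. The fingers move at their own pace and stop on an object; "newtons" is the grip in N (left out, the last holds). Time passes only in rows, so rows that do not move let the fingers close. It gives the time, the measured TCP pose, the force and the opening at its end, in the units of the state.
- status.get_obs(): the state, without advancing time (a new reading comes with each control period).
- eyes.read_camera(name): name is "side" or "top"; returns the picture (400x640x3 uint8, red, green, blue); there is no depth.
- eyes.calibration(name): a dict with "intrinsics" (3x3 intrinsics, pixels), "xyz" and "attitude" of the camera in the world. Camera axes: x right, y down, z forward; pixel columns grow to the right and rows downward; lengths in m; the calibration is good to about 2 mm. A picture is of the moment at which its call begins. calibration takes no time and is no camera call.
- bot.hand_in(): hands the job in, once; it reports no verdict.
Trained networks look in the newest picture that a camera, given by its name, has taken for a name from the list of things; names that differ only in an ending like _2 or _b are one class to them, and where a whole thing is asked for, a point or a joint stands for the part that bears it (a point fixed in the world has none). Each returns a list of dicts, best first, with "score" (0 to 1); they miss things now and then, are a little off and sometimes report something else, mostly with a low value. They report only what shows in the picture. A call takes as long as a camera call. They do not tell look-alikes from the thing itself.
- eyes.masks_of(thing, camera): "region" (400x640 bool, what is visible of it) and "rect" ([left, top, right, bottom] in pixels, round what is visible of it).
The state is a dict: "t": time; "q": joint angles; "joint_vel": joint speeds; "joint_torque": joint torques, N m; "eef_pos": TCP position; "tool_rot": TCP orientation; "contact_force": force on the tool from outside, world axes, zero at the start; "torque": the same for the moment, N m; "gripper_width": opening from 0.0 (shut) to 1.0 (fully open).
Only numpy, scipy, OpenCV 4.12 (cv2) and the standard library are available. Lean on these libraries where they do the work, as an engineer would, in place of code of your own. Each camera call takes 0.05 s, during which the arm holds its last target. There are 200 camera calls.

### The job

Fit the toothed blade plate into the empty seat of the vegetable slicer: its plain end tucked under the overhanging lip, its notch down over the locating pin, lying fully home and flat. Then swing the lock bar fully over the plate and let go. Leave the toothless plate and the other things on the table where they are.

Things in the scene. Friction and masses are not known exactly. Their poses are not given: they have to be found in the camera images.
- slicer: Steel vegetable slicer (mandoline), level, fixed. Frame: two side rails (y -74 to -53 and +54 to +68 mm, tops z 57), x -150 to +190, handle to x +242, adjuster knob outside the -y rail at x 100. Origin: table level, under the middle of the carriage's travel; x along the frame, y across, z up. Between the rails sits the blade carriage, a steel piece with the ledges, lip and pin: the seat
- seat_middle (a point): Point on the frame (slicer 0, 0, 50 mm): where the middle of the seat is when the carriage is at mid travel. The carriage stands up to 13 mm either way along slicer x from here, differently each time, and stays put (stiff screw, holds 50 N). Its place is not among these readings: feel for it (its outer side faces, the cheeks, the pin) or see it
- lip_middle (a point): Frame point (slicer 0, 43.5, 58 mm), at the lip's lower edge. In carriage x: ledge top z 50, y 36 to the end wall at y 51, x +-38; lip over it from y 43.5, 8 mm of height under it, 4 mm thick, top z 62; cheeks x 29.5 to 38 each side, y 36 to 54, top z 60.5, leave a bay 59 mm wide for the plate's plain end. The cheeks' outer faces (x +-38) stand free above the deck
- pin_middle (a point): Frame point (slicer 0, -41, 58 mm): the locating pin's top when the carriage is at mid travel. Pin on the carriage at its x 0, diameter 7, 8 mm high above the other ledge (top z 50, y -53 to -36), its top 2 mm tapered to diameter 5.8. At mid travel the carriage's ledges and pin are placed as told here and at the lip point; all shift together along x
- seat_side (a point): Frame point (slicer 60, 0, 50 mm), in the finger space behind the seat. The throat between the ledges is open down to carriage ties at z 34. Behind (+x) the landing deck, top z 51, starts at x 82, with side strips from x 58 at |y| over 34. In front (-x) the dropped ramp slopes from z 50 at x -136 to z 26 at x -56
- comb_plate: Toothed blade plate, black plastic and steel, 56 (x) by 100 (y) by 6 mm, 80 to 150 g; 7 upright teeth 10 mm high (x -20 to -8, y -22 to +28). Lies on the table teeth up. Origin: middle of the outline, underside; z up. Plain end at +y; notch at the -y end. Seated: axes as the slicer's, origin at y 0, z 50 of the slicer, x as the carriage; endwise play +1, -1.5 mm
- comb_plate_notch (a point): underside of the toothed plate, in its notch (plate 0, -41, 0 mm), on the pin's axis when seated. Notch open to the end, 9 mm wide (x +-4.5), y -50 to -36. Because of the lip the plain end must go in first, tilted down: it fits fully under the lip up to 13 degrees of tilt, and from 8 degrees on the notched end clears the pin
- plain_plate: the other blade plate, same size, materials and notch but without teeth; stays where it lies. Origin: middle of the outline, underside; axes as the toothed one
- lock (a joint): lock bar angle about its upright pivot, rad. 0 = closed: bar along slicer +y, over the notched end of the plate, above the pin. Grows anticlockwise seen from above; 1.57 = along slicer -x, over the rail. Starts 1.9 to 2.4, clear of the seat; stops at 0 and 2.5; friction about 1.5 N at the knob, stays where left. Underside at slicer z 59: it passes only over a plate that is fully down (top z 56)
- lock_pivot (a point): pivot of the lock bar, on the -y rail of the frame, not on the carriage (slicer 0, -62, 64.5 mm). Bar 12 mm wide, 5 mm thick, top at slicer z 64, reaches 34 mm from the pivot
- lock_knob (a point): top of the upright round knob on the lock bar, 28 mm from the pivot: diameter 12, 20 mm high (slicer z 64 to 84); can be pushed or pinched
- rolling_pin: wooden rolling pin, 240 mm long (x), 28 mm thick, lying on the table; origin at its middle, underside; bystander
- bowl: small white sauce bowl, 90 mm across, 40 mm high; origin at its middle, underside; bystander
- pusher: black round food pusher of the slicer, 90 mm across, 68 mm high; origin at its middle, underside; bystander
There are look-alikes about, which are no part of the job. There is more than one size of the comb_plate; the job needs the smallest.

How it is judged:
By the outcome, as a careful person would: the job done as asked, in the order asked, and still so for the second after the job is handed in, with the robot touching nothing.
It also fails if it takes over 72 s, if anything falls off the work surface, if the arm or the gripper's body presses on something with over 40 N, if the wrist force passes 120 N, or if a joint passes its speed limit or range.

## Working session

There is one attempt and no reset: what is moved stays moved. The work goes in short steps, Python scripts to look and compute and a tool call to move; the robot and the scene stay as the last step left them, time stands still between calls to the robot, and variables do not carry over. Pictures are saved under pics/ and viewed, about 8 in all and at most 12, crops included, and the job is handed in when it is done.

Besides the shell and the picture viewer there is one more tool, called after "Request:" as a command line: name --argument value ..., lists and objects as JSON in quotes. apply_moves: Moves the arm, as the interface text tells. Its arguments: {"type":"object","properties":{"travel":{"type":"array"},"turn":{"type":"array"},"grip":{"type":"array"},"newtons":{"type":"number"}},"required":["travel","turn","grip"]}

```bash
ls; mkdir -p pics; python3 - <<'E'
from station import status, eyes, bot
import cv2, numpy as np
o=status.get_obs(); print({k:np.round(v,3).tolist() for k,v in o.items()})
for n in("side","top"):
    c=eyes.calibration(n); print(n,{k:np.round(v,4).tolist() for k,v in c.items()})
    cv2.imwrite(f"pics/{n}0.png",eyes.read_camera(n)[:,:,::-1])
    for t in ["slicer","comb_plate","plain_plate","lock","rolling_pin","bowl","pusher","lock_knob"]:
        print(t,[(round(d["score"],2),d["rect"],int(d["region"].sum())) for d in eyes.masks_of(t,n)])
E
```

```text
pics
{'t': 0.0, 'q': [1.229, 0.478, 0.022, 1.556, -0.012, 1.109, -0.083], 'joint_vel': [0.003, 0.001, 0.002, -0.001, -0.001, 0.001, 0.001], 'joint_torque': [-0.0, -59.646, 1.608, -28.12, 0.012, 0.009, 0.0], 'eef_pos': [0.156, -0.656, 0.249], 'tool_rot': [-0.082, -0.702, -0.083, 0.702], 'contact_force': [-0.409, 0.12, -0.092], 'torque': [0.003, -0.038, -0.007], 'gripper_width': 1.001}
side {'intrinsics': [[507.9928, 0.0, 310.3609], [0.0, 507.9928, 205.7243], [0.0, 0.0, 1.0]], 'xyz': [-0.1423, 1.0822, 1.0142], 'attitude': [0.1222, -0.258, 0.8589, -0.4252]}
slicer [(0.64, [217.1, 185.3, 321.8, 273.3], 3964), (0.55, [278.3, 152.4, 301.0, 167.2], 276)]
comb_plate [(0.95, [354.2, 210.3, 395.3, 242.8], 827), (0.74, [361.8, 182.2, 379.4, 201.7], 302), (0.69, [215.3, 183.2, 322.6, 270.2], 3897), (0.66, [408.2, 188.8, 433.0, 218.3], 671)]
plain_plate [(0.81, [311.9, 172.6, 335.1, 195.1], 316)]
lock []
rolling_pin [(0.87, [362.9, 151.0, 423.0, 172.2], 427)]
bowl [(0.82, [276.8, 151.9, 300.4, 166.2], 333)]
pusher [(0.56, [196.1, 308.9, 236.1, 340.4], 904), (0.31, [361.7, 180.7, 379.9, 199.7], 265)]
lock_knob [(0.64, [284.8, 204.5, 296.5, 214.8], 71), (0.2, [195.9, 306.9, 234.6, 340.9], 929)]
top {'intrinsics': [[436.5894, 0.0, 313.6906], [0.0, 436.5894, 197.9439], [0.0, 0.0, 1.0]], 'xyz': [0.2918, 0.0409, 1.2989], 'attitude': [-0.0595, 0.7077, -0.7003, 0.0718]}
slicer [(0.77, [226.1, 97.4, 307.0, 232.4], 4916)]
comb_plate [(0.83, [311.0, 234.2, 351.8, 287.5], 1244), (0.8, [372.2, 267.5, 426.4, 309.4], 1300)]
plain_plate [(0.66, [351.5, 161.6, 384.5, 182.4], 589)]
lock [(0.58, [283.1, 177.6, 288.1, 190.2], 48)]
rolling_pin [(0.98, [442.3, 181.9, 459.6, 262.3], 793)]
bowl [(0.78, [367.5, 107.6, 399.5, 132.8], 658)]
pusher [(0.8, [131.6, 192.2, 161.2, 223.4], 692)]
lock_knob []
```

View pics/top0.png

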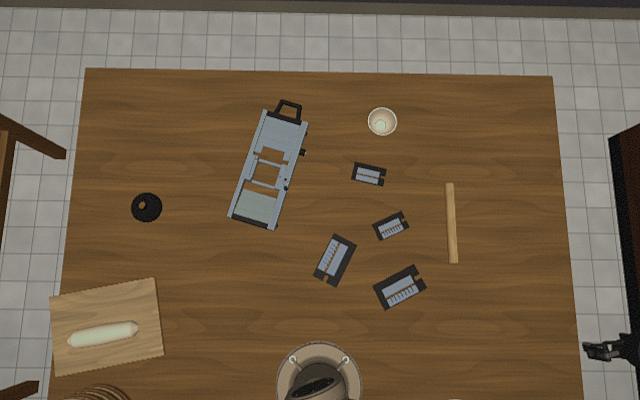

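View pics/side0.png

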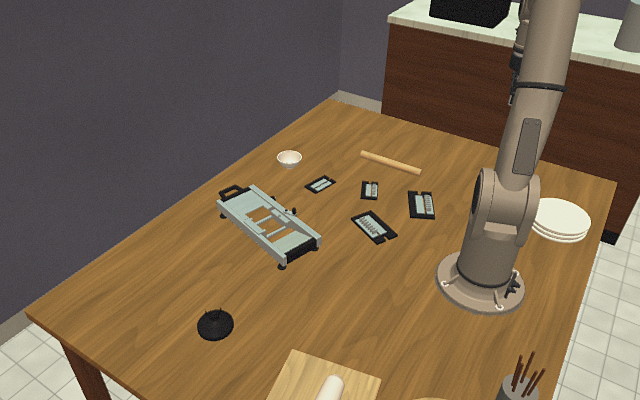

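Top view: the slicer is at (268,170). The toothed plates are at (390,226), (335,260) and (400,287), and the toothless one is at (368,174). The (390,226) plate looks like the smallest. I'll check that in an enlarged crop and measure.

```bash
cat > h.py <<'E'
import numpy as np, cv2
from scipy.spatial.transform import Rotation as R
from station import status, eyes, bot
def Rq(q): return R.from_quat([q[1],q[2],q[3],q[0]])
CAL={n:eyes.calibration(n) for n in("side","top")}
def proj(n,P):
    c=CAL[n]; p=Rq(c["attitude"]).inv().apply(np.atleast_2d(P)-np.array(c["xyz"]))@np.array(c["intrinsics"]).T
    return p[:,:2]/p[:,2:]
def unproj(n,uv,z):
    c=CAL[n]; d=np.c_[np.atleast_2d(uv),np.ones(len(np.atleast_2d(uv)))]@np.linalg.inv(c["intrinsics"]).T
    d=Rq(c["attitude"]).apply(d); o=np.array(c["xyz"]); return o+d*((z-o[2])/d[:,2])[:,None]
E
python3 - <<'E'
from h import *
im=cv2.imread('pics/top0.png')
a=cv2.resize(im[150:250,345:425],None,fx=6,fy=6,interpolation=cv2.INTER_CUBIC)  #480x600
b=cv2.resize(im[95:235,220:315],None,fx=4.28,fy=4.28,interpolation=cv2.INTER_CUBIC)
cv2.imwrite('pics/plates.png',a); cv2.imwrite('pics/slicer.png',b); print(a.shape,b.shape)
# outlines of plates on table
for box in [(345,155,392,190),(365,205,415,246),(308,230,360,290),(368,260,430,314)]:
    x0,y0,x1,y1=box; c=im[y0:y1,x0:x1].astype(int)
    m=((c[:,:,2]-c[:,:,0])<22).astype(np.uint8)
    n,l,s,_=cv2.connectedComponentsWithStats(m); k=1+s[1:,4].argmax()
    ys,xs=np.where(l==k); P=unproj("top",np.c_[xs+x0,ys+y0],.006)[:,:2]*1000
    r=cv2.minAreaRect(P.astype(np.float32)); print(box,np.round(r[0],1),np.round(r[1],1),round(r[2],1))
E
```

```text
(600, 480, 3) (599, 407, 3)
(345, 155, 392, 190) [ 612.5 -147.4] [98.5 54.6] 77.3
(365, 205, 415, 246) [ 454.3 -210.2] [54.7 98.2] 25.5
(308, 230, 360, 290) [350.8 -43.9] [ 76.5 137.5] 63.6
(368, 260, 430, 314) [ 275.2 -232. ] [ 77.9 139.5] 27.6
```

View pics/plates.png

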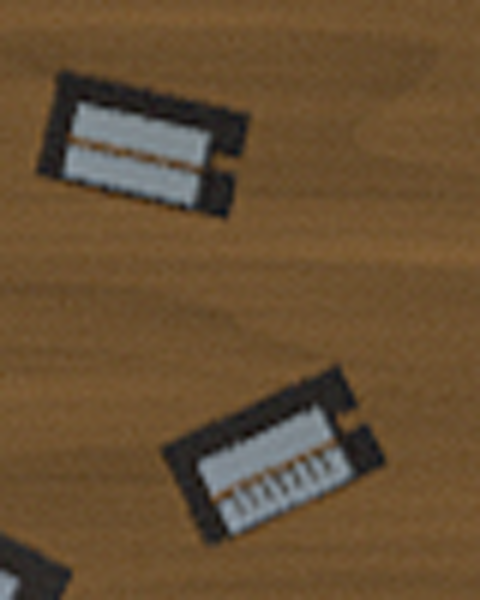

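View pics/slicer.png

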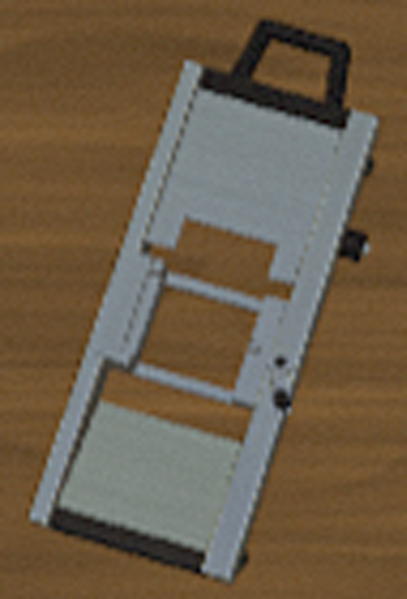

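The crop confirms it: the toothed plate at (390,226), about 55x98 mm, is the small one. Its notch is upper right and its teeth are on the lower edge, so yaw is about +25°. The slicer's handle is at the top, the lip on the left and the lock knob at crop (281,400). Next I fit the slicer pose.

```bash
cat >> h.py <<'E'
import json
def T(pose,P): # slicer mm -> world m
    x,y,a=pose; P=np.atleast_2d(P).astype(float)/1000
    return np.c_[x+np.cos(a)*P[:,0]-np.sin(a)*P[:,1], y+np.sin(a)*P[:,0]+np.cos(a)*P[:,1], P[:,2]]
E
python3 - <<'E'
from h import *
from scipy.optimize import least_squares
im=cv2.imread('pics/top0.png').astype(float); ims=cv2.imread('pics/side0.png')
M=np.array([[190,68,57],[-150,68,57],[190,-74,57],[-150,-74,57]])
px=np.array([[190,62],[30,520],[378,118],[230,580]])/4.28+[220,95]-.4
f=lambda p:(proj("top",T(p,M))-px).ravel()
s=least_squares(f,[.6,.12,-.3]); print("corner fit",s.x,np.round(f(s.x),2))
# refine: edge strength along known edges (outer rail top edges), both cams
gray={n:cv2.GaussianBlur(cv2.cvtColor(cv2.imread(f'pics/{n}0.png'),cv2.COLOR_BGR2GRAY).astype(np.float32),(0,0),.7) for n in("top","side")}
pose=s.x
np.save('pose.npy',pose)
iv=T(pose,[[0,-62,60]])[0]; print("pivot",iv, "pin",T(pose,[[0,-41,58]])[0],"mid",T(pose,[[0,0,50]])[0])
# overlay on both
for n,(x0,y0,x1,y1) in {"top":(220,95,315,235),"side":(200,170,340,285)}.items():
    k=4 if n=="top" else 5
    a=cv2.resize(cv2.imread(f'pics/{n}0.png')[y0:y1,x0:x1],None,fx=k,fy=k,interpolation=cv2.INTER_CUBIC)
    def L(pts,c):
        q=((proj(n,T(pose,pts))-[x0,y0]+.5)*k).astype(int); cv2.polylines(a,[q.reshape(-1,1,2)],True,c,1)
    L([[190,68,57],[-150,68,57],[-150,54,57],[190,54,57]],(0,0,255)); L([[190,-74,57],[-150,-74,57],[-150,-53,57],[190,-53,57]],(0,0,255))
    L([[38,43.5,62],[-38,43.5,62],[-38,54,62],[38,54,62]],(0,255,0)); L([[38,-36,50],[-38,-36,50],[-38,-53,50],[38,-53,50]],(0,255,0))
    L([[3,-38,58],[-3,-38,58],[-3,-44,58],[3,-44,58]],(0,255,255))
    cv2.imwrite(f'pics/ov_{n}.png',a)
    if n=="top": A=a
    else: 
        h=max(A.shape[0],a.shape[0]); o=np.zeros((h,A.shape[1]+a.shape[1],3),np.uint8); o[:A.shape[0],:A.shape[1]]=A;o[:a.shape[0],A.shape[1]:]=a
        o=cv2.resize(o,None,fx=.74,fy=.74,interpolation=cv2.INTER_AREA); print(o.shape)
        cv2.imwrite('pics/ov.png',o)
E
```

```text
corner fit [ 0.59453364  0.16226835 -0.28660373] [-0.62 -0.28 -0.3  -0.12  0.66  0.01  0.26  0.35]
pivot [0.57700648 0.10279736 0.06      ] pin [0.5829431  0.12294076 0.058     ] mid [0.59453364 0.16226835 0.05      ]
(426, 799, 3)
```

View pics/ov.png

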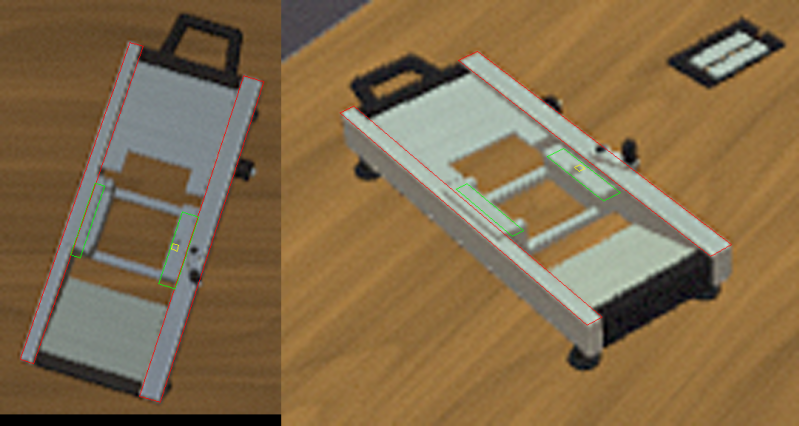

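The model overlay agrees in both views, so the slicer pose is good. The carriage looks to be a few mm toward +x. I'll feel the pin first by pinching it with the jaws along slicer x, which centres the TCP in x. Then I'll fetch the plate with the same jaw axis.

```bash
cat >> h.py <<'E'
def plan(pos,a,tilt=0,label=""):
    """tool down, jaws along angle a (mod pi); tilt: rotation about jaw axis lowering the +90deg-of-a side"""
    o=status.get_obs(); Rc=Rq(o["tool_rot"]); p=np.array(o["eef_pos"]); best=None
    for k in (0,np.pi):
        b=a+k; c,s=np.cos(b),np.sin(b)
        R0=R.from_matrix(np.array([[0,0,-1],[c,s,0],[s,-c,0]]).T)
        ax=np.array([np.cos(a),np.sin(a),0]); Rt=R.from_rotvec(-tilt*ax)*R0
        rv=(Rc.inv()*Rt).as_rotvec()
        if best is None or np.linalg.norm(rv)<np.linalg.norm(best[0]): best=(rv,Rt)
    rv,Rt=best; d=np.array(pos)-p
    print(label,"t",round(o["t"],2),"pos",np.round(p,4),"F",np.round(o["contact_force"],1),"w",round(o["gripper_width"],3))
    print("  turn",np.round(rv,3),"travel now-frame cm",np.round(Rc.inv().apply(d)*100,2),"final-frame cm",np.round(Rt.inv().apply(d)*100,2))
POSE=np.load('pose.npy')
E
python3 - <<'E'
from h import *
print("tips",bot.tcp_to_tips)
plan(T(POSE,[[2,-36,130]])[0],POSE[2],0,"pin")
E
```

```text
tips 0.019
pin t 0.9 pos [ 0.1564 -0.6566  0.2503] F [1.  0.6 0. ] w 1.001
  turn [-1.05 -0.   -0.  ] travel now-frame cm [ 12.03 -66.29 -59.98] final-frame cm [ 12.03  19.08 -87.34]
```

Request:
apply_moves --travel '[[0, -2.82, -2.55], [0, -2.5, -2.86], [0, -2.15, -3.13], [0, -1.77, -3.36], [0, -1.37, -3.55], [0, -0.95, -3.68], [0, -0.51, -3.77], [0, -0.07, -3.8]]' --turn '[[-0.117, 0, 0], [-0.117, 0, 0], [-0.117, 0, 0], [-0.117, 0, 0], [-0.117, 0, 0], [-0.117, 0, 0], [-0.117, 0, 0], [-0.117, 0, 0]]' --grip '[0, 0, 0.2, 0.4, 0.4, 0.4, 0.4, 0.4]' --newtons 20

```text
t: 1.57
eef_pos: [0.2975, -0.386, 0.2483]
tool_rot: [-0.399, -0.582, -0.396, 0.587]
contact_force: [0.3, -0.6, 0.6]
gripper_width: 0.599
```

```bash
python3 -c "
from h import *
plan(T(POSE,[[2,-36,130]])[0],POSE[2],0,'pin')"
```

```text
pin t 1.57 pos [ 0.2975 -0.386   0.2483] F [ 0.3 -0.6  0.6] w 0.599
  turn [-0.089  0.009  0.001] travel now-frame cm [ 11.3    8.02 -58.44] final-frame cm [ 11.83  13.19 -57.39]
```

Request:
apply_moves --travel '[[0, 0.6, -3.9], [0, 0.9, -3.9], [0.2, 0.9, -3.9], [0.3, 0.9, -3.9], [0.3, 0.9, -3.9], [0.3, 0.9, -3.9], [0.3, 0.9, -3.9], [0.3, 0.9, -3.9]]' --turn '[[-0.089, 0.009, 0], [0, 0, 0], [0, 0, 0], [0, 0, 0], [0, 0, 0], [0, 0, 0], [0, 0, 0], [0, 0, 0]]' --grip '[0.6, 0.6, 0.6, 0.6, 0.6, 0.6, 0.6, 0.6]'

```text
t: 2.23
eef_pos: [0.4573, -0.0946, 0.2339]
tool_rot: [0.429, 0.565, 0.422, -0.564]
contact_force: [0.5, -0.7, 0.0]
gripper_width: 0.396
```

Request:
apply_moves --travel '[[0.3, 0.9, -3.9], [0.3, 0.9, -3.9], [0.5, 0.9, -3.9], [0.5, 0.9, -3.9], [0.5, 0.9, -3.5]]' --turn '[[0, 0, 0], [0, 0, 0], [0, 0, 0], [0, 0, 0], [0, 0, 0]]' --grip '[0.6, 0.6, 0.6, 0.6, 0.6]'

```text
t: 2.65
eef_pos: [0.5569, 0.0843, 0.2139]
tool_rot: [0.43, 0.567, 0.42, -0.563]
contact_force: [0.6, -0.0, -0.1]
gripper_width: 0.398
```

```bash
python3 -c "
from h import *
plan(T(POSE,[[2,-36,90]])[0],POSE[2],0,'pin')"
```

```text
pin t 2.65 pos [0.5569 0.0843 0.2139] F [ 0.6 -0.  -0.1] w 0.398
  turn [ 0.006  0.004 -0.014] travel now-frame cm [12.38  1.46 -4.99] final-frame cm [12.39  1.6  -4.94]
```

Request:
apply_moves --travel '[[2, 0.5, -1.7], [3, 0.5, -1.7], [3.5, 0.5, -1.5], [2.5, 0, 0], [1.4, 0, 0]]' --turn '[[0.006, 0.004, -0.014], [0, 0, 0], [0, 0, 0], [0, 0, 0], [0, 0, 0]]' --grip '[0.6, 0.6, 0.6, 0.6, 0.6]'

```text
t: 3.07
eef_pos: [0.5942, 0.1435, 0.09]
tool_rot: [0.426, 0.57, 0.426, -0.558]
contact_force: [-0.7, -1.0, -0.2]
gripper_width: 0.403
```

```bash
python3 -c "
from h import *
plan(T(POSE,[[2,-36,72]])[0],POSE[2],0,'pin')
im=eyes.read_camera('side');cv2.imwrite('pics/s1.png',cv2.resize(im[170:260,230:350,::-1],None,fx=5,fy=5,interpolation=cv2.INTER_CUBIC))"
```

```text
pin t 3.07 pos [0.5942 0.1435 0.09  ] F [-0.7 -1.  -0.2] w 0.403
  turn [ 0.01  -0.013 -0.01 ] travel now-frame cm [ 1.77 -0.33  1.81] final-frame cm [ 1.8  -0.3   1.79]
```

View pics/s1.png

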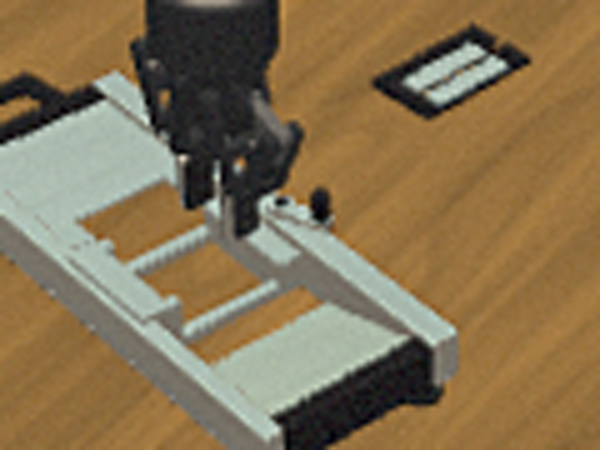

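The gripper is above the seat, with its fingers about 18 mm inside the pin. I'll correct that and then descend.

Request:
apply_moves --travel '[[0, -0.3, 1.5], [0, 0, 0.3], [0, 0, 0]]' --turn '[[0.01, -0.013, -0.01], [0, 0, 0], [0, 0, 0]]' --grip '[0.6, 0.6, 0.6]'

```text
t: 3.37
eef_pos: [0.5838, 0.1251, 0.0876]
tool_rot: [-0.423, -0.564, -0.424, 0.569]
contact_force: [-0.2, -0.1, 0.4]
gripper_width: 0.399
```

```bash
python3 -c "
from h import *
plan(T(POSE,[[2,-36,72]])[0],POSE[2],0,'pin')"
```

```text
pin t 3.37 pos [0.5838 0.1251 0.0876] F [-0.2 -0.1  0.4] w 0.399
  turn [-0.     0.004  0.006] travel now-frame cm [ 1.56  0.19 -0.28] final-frame cm [ 1.56  0.18 -0.27]
```

Request:
apply_moves --travel '[[0.7, 0.15, -0.2], [0.6, 0, 0], [0.2, 0, 0], [0, 0, 0]]' --turn '[[0, 0.004, 0.006], [0, 0, 0], [0, 0, 0], [0, 0, 0]]' --grip '[0.6, 0.6, 0.6, 0.6]'

```text
t: 3.7
eef_pos: [0.5887, 0.1245, 0.0756]
tool_rot: [0.424, 0.57, 0.42, -0.565]
contact_force: [-0.2, -0.8, 0.2]
gripper_width: 0.401
```

Request:
apply_moves --travel '[[0, 0, 0], [0, 0, 0], [0, 0, 0], [0, 0, 0], [0, 0, 0], [0, 0, 0]]' --turn '[[0, 0, 0], [0, 0, 0], [0, 0, 0], [0, 0, 0], [0, 0, 0], [0, 0, 0]]' --grip '[0.7, 0.75, 0.8, 0.85, 0.9, 0.9]'

```text
t: 4.2
eef_pos: [0.5897, 0.125, 0.0767]
tool_rot: [0.424, 0.57, 0.42, -0.564]
contact_force: [0.7, -0.7, 0.1]
gripper_width: 0.102
```

```bash
python3 -c "
from h import *
plan(T(POSE,[[2,-36,72]])[0],POSE[2],0,'pin')"
```

```text
pin t 4.2 pos [0.5897 0.125  0.0767] F [ 0.7 -0.7  0.1] w 0.102
  turn [-0.004 -0.004 -0.01 ] travel now-frame cm [ 0.46 -0.4  -0.11] final-frame cm [ 0.47 -0.39 -0.12]
```

Request:
apply_moves --travel '[[0, 0, 0], [0, 0, 0], [0.3, 0, 0], [0.2, 0, 0], [0.1, 0, 0], [0, 0, 0], [0, 0, 0], [0, 0, 0]]' --turn '[[0, 0, 0], [0, 0, 0], [0, 0, 0], [0, 0, 0], [0, 0, 0], [0, 0, 0], [0, 0, 0], [0, 0, 0]]' --grip '[0.75, 0.7, 0.7, 0.7, 0.7, 0.9, 1, 1]'

```text
t: 4.87
eef_pos: [0.591, 0.1248, 0.07]
tool_rot: [0.425, 0.571, 0.42, -0.563]
contact_force: [-2.1, 1.9, 0.8]
gripper_width: 0.054
```

```bash
python3 -c "
from h import *
plan(T(POSE,[[2,-36,72]])[0],POSE[2],0,'pin')"
```

```text
pin t 4.87 pos [0.591  0.1248 0.07  ] F [-2.1  1.9  0.8] w 0.054
  turn [-0.004 -0.005 -0.012] travel now-frame cm [-0.21 -0.52 -0.09] final-frame cm [-0.2  -0.52 -0.09]
```

Request:
apply_moves --travel '[[0, 0, 0], [0, 0, 0], [0, 0, 0]]' --turn '[[0, 0, 0], [0, 0, 0], [0, 0, 0]]' --grip '[1, 1, 1]'

```text
t: 5.12
eef_pos: [0.5909, 0.1248, 0.07]
tool_rot: [0.425, 0.571, 0.42, -0.563]
contact_force: [0.7, -0.2, -1.2]
gripper_width: 0.053
```

```bash
python3 -c "
from h import *
plan(T(POSE,[[2,-36,72]])[0],POSE[2],0,'pin')
im=eyes.read_camera('side');cv2.imwrite('pics/s2.png',cv2.resize(im[185:245,250:320,::-1],None,fx=8,fy=8,interpolation=cv2.INTER_CUBIC))"
```

```text
pin t 5.12 pos [0.5909 0.1248 0.07  ] F [ 0.7 -0.2 -1.2] w 0.053
  turn [-0.004 -0.005 -0.012] travel now-frame cm [-0.2  -0.51 -0.09] final-frame cm [-0.2  -0.51 -0.09]
```

View pics/s2.png

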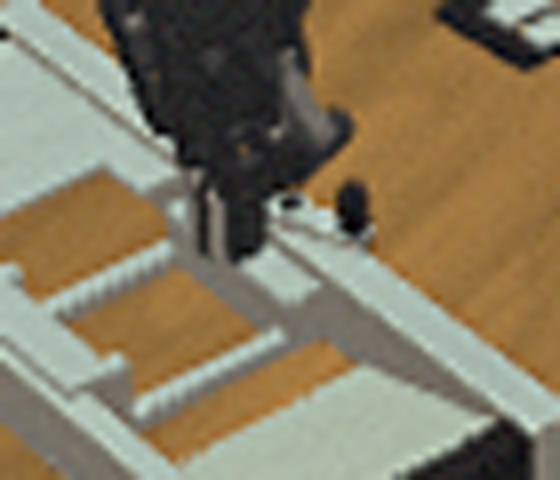

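The jaws stopped on something steadily at 0.053 with no net force, so the pin is pinched. That puts the carriage at about +7.1 mm, which fits the picture. Now I open, rise and go for the plate.

Request:
apply_moves --travel '[[0, 0, 0], [0, 0, 0], [-3.5, 0, 0], [-4, 0, 0], [-3, 0, 0], [-1, 0, 0], [0, 0, 0]]' --turn '[[0, 0, 0], [0, 0, 0], [-0.12, 0, 0], [-0.12, 0, 0], [-0.12, 0, 0], [-0.12, 0, 0], [-0.12, 0, 0]]' --grip '[0.6, 0.6, 0.3, 0, 0, 0, 0]'

```text
t: 5.75
eef_pos: [0.5869, 0.1251, 0.1882]
tool_rot: [0.577, 0.412, 0.573, -0.41]
contact_force: [0.3, 0.0, 0.0]
gripper_width: 0.998
```

```bash
python3 -c "
from h import *
plan([.4543,-.2102,.06],.445,0,'plate')"
```

```text
plate t 5.75 pos [0.5869 0.1251 0.1882] F [0.3 0.  0. ] w 0.998
  turn [-0.115  0.004 -0.005] travel now-frame cm [ 12.78 -23.47  27.39] final-frame cm [ 12.82 -26.4   24.56]
```

Request:
apply_moves --travel '[[0, -2.3, 2.7], [0, -2.8, 2.6], [0, -2.8, 2.6], [0.5, -2.8, 2.6], [1, -2.8, 2.6], [1, -2.8, 2.6], [1, -2.8, 2.6], [1, -2.4, 2.2]]' --turn '[[-0.115, 0.004, -0.005], [0, 0, 0], [0, 0, 0], [0, 0, 0], [0, 0, 0], [0, 0, 0], [0, 0, 0], [0, 0, 0]]' --grip '[0, 0, 0, 0, 0, 0, 0, 0]'

```text
t: 6.42
eef_pos: [0.4826, -0.1512, 0.1458]
tool_rot: [0.607, 0.373, 0.601, -0.363]
contact_force: [0.0, -0.7, 0.2]
gripper_width: 0.998
```

Request:
apply_moves --travel '[[1, -1.4, 1.2], [1, -0.5, 0.5], [0.5, 0, 0]]' --turn '[[0, 0, 0], [0, 0, 0], [0, 0, 0]]' --grip '[0, 0, 0]'

```text
t: 6.67
eef_pos: [0.4685, -0.1845, 0.118]
tool_rot: [0.604, 0.375, 0.599, -0.369]
contact_force: [-0.6, -0.4, -0.0]
gripper_width: 0.998
```

```bash
python3 -c "
from h import *
plan([.4543,-.2102,.05],.445,0,'plate')"
```

```text
plate t 6.67 pos [ 0.4685 -0.1845  0.118 ] F [-0.6 -0.4 -0. ] w 0.998
  turn [ 0.018  0.001 -0.011] travel now-frame cm [ 6.77 -2.49  1.66] final-frame cm [ 6.8  -2.39  1.71]
```

Request:
apply_moves --travel '[[1, -1.4, 1], [1.2, -0.8, 0.5], [1.3, 0, 0], [0.8, 0, 0], [0, 0, 0]]' --turn '[[0.018, 0, -0.011], [0, 0, 0], [0, 0, 0], [0, 0, 0], [0, 0, 0]]' --grip '[0.1, 0.2, 0.24, 0.24, 0.24]'

```text
t: 7.08
eef_pos: [0.4573, -0.2045, 0.0711]
tool_rot: [0.599, 0.376, 0.599, -0.376]
contact_force: [0.5, -0.6, -0.2]
gripper_width: 0.76
```

```bash
python3 -c "
from h import *
plan([.4543,-.2102,.03],.445,0,'plate')
im=eyes.read_camera('side');cv2.imwrite('pics/s3.png',cv2.resize(im[140:230,310:430,::-1],None,fx=6,fy=6,interpolation=cv2.INTER_CUBIC))"
```

```text
plate t 7.08 pos [ 0.4573 -0.2045  0.0711] F [ 0.5 -0.6 -0.2] w 0.76
  turn [ 0.004 -0.    -0.   ] travel now-frame cm [ 4.11 -0.52  0.39] final-frame cm [ 4.11 -0.52  0.39]
```

View pics/s3.png

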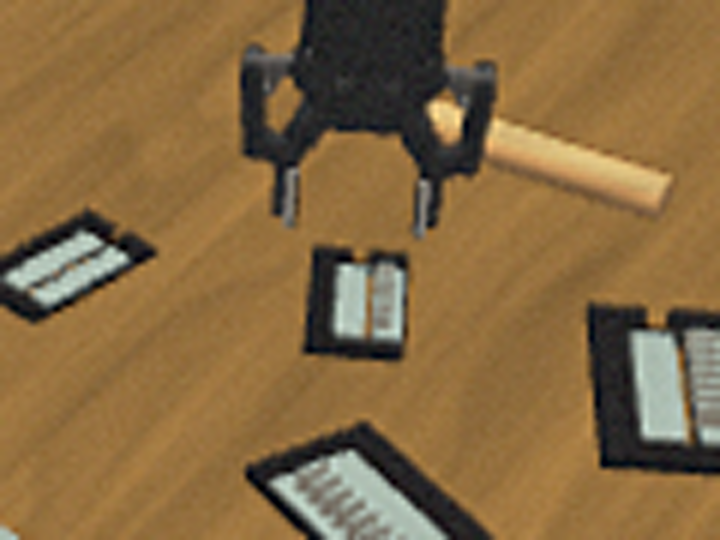

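The fingers straddle the small plate well. I centre and descend.

Request:
apply_moves --travel '[[1, -0.4, 0.3], [1.4, -0.1, 0.1], [1, 0, 0], [0.5, 0, 0], [0, 0, 0]]' --turn '[[0, 0, 0], [0, 0, 0], [0, 0, 0], [0, 0, 0], [0, 0, 0]]' --grip '[0.24, 0.24, 0.24, 0.24, 0.24]'

```text
t: 7.55
eef_pos: [0.4581, -0.2081, 0.0314]
tool_rot: [0.601, 0.375, 0.598, -0.373]
contact_force: [-0.2, 0.4, -0.6]
gripper_width: 0.76
```

```bash
python3 -c "
from h import *
plan([.4543,-.2102,.013],.445,0,'plate')"
```

```text
plate t 7.55 pos [ 0.4581 -0.2081  0.0314] F [-0.2  0.4 -0.6] w 0.76
  turn [ 0.01   0.002 -0.005] travel now-frame cm [ 1.83 -0.44  0.02] final-frame cm [ 1.84 -0.43  0.03]
```

Request:
apply_moves --travel '[[0, -0.4, 0], [0.5, 0, 0], [0.5, 0, 0], [0.3, 0, 0], [0.2, 0, 0], [0, 0, 0]]' --turn '[[0.01, 0, -0.005], [0, 0, 0], [0, 0, 0], [0, 0, 0], [0, 0, 0], [0, 0, 0]]' --grip '[0.24, 0.24, 0.24, 0.24, 0.24, 0.24]'

```text
t: 8.05
eef_pos: [0.4551, -0.2101, 0.016]
tool_rot: [0.599, 0.377, 0.597, -0.378]
contact_force: [-0.4, -0.4, 0.3]
gripper_width: 0.758
```

```bash
python3 -c "
from h import *
plan([.4543,-.2102,.012],.445,0,'plate')"
```

```text
plate t 8.05 pos [ 0.4551 -0.2101  0.016 ] F [-0.4 -0.4  0.3] w 0.758
  turn [-0.001  0.004 -0.   ] travel now-frame cm [ 0.4  -0.08 -0.03] final-frame cm [ 0.4  -0.08 -0.02]
```

Request:
apply_moves --travel '[[0.2, -0.05, 0], [0.15, 0, 0], [0, 0, 0]]' --turn '[[0, 0, 0], [0, 0, 0], [0, 0, 0]]' --grip '[0.24, 0.24, 0.24]'

```text
t: 8.3
eef_pos: [0.4549, -0.2104, 0.0128]
tool_rot: [0.599, 0.377, 0.596, -0.378]
contact_force: [-0.5, 0.6, 1.8]
gripper_width: 0.762
```

Request:
apply_moves --travel '[[0.1, 0, 0], [0.1, 0, 0], [0, 0, 0]]' --turn '[[0, 0, 0], [0, 0, 0], [0, 0, 0]]' --grip '[0.24, 0.24, 0.24]'

```text
t: 8.55
eef_pos: [0.455, -0.2104, 0.0132]
tool_rot: [0.6, 0.376, 0.596, -0.379]
contact_force: [-0.6, -0.0, -0.5]
gripper_width: 0.761
```

Request:
apply_moves --travel '[[-0.3, 0, 0], [0, 0, 0], [0, 0, 0], [0, 0, 0], [0, 0, 0], [0, 0, 0]]' --turn '[[0, 0, 0], [0, 0, 0], [0, 0, 0], [0, 0, 0], [0, 0, 0], [0, 0, 0]]' --grip '[0.24, 0.26, 0.3, 0.35, 0.5, 0.6]' --newtons 40

```text
t: 9.05
eef_pos: [0.4554, -0.2105, 0.0173]
tool_rot: [0.6, 0.376, 0.596, -0.379]
contact_force: [0.2, 0.2, -0.6]
gripper_width: 0.636
```

```bash
python3 -c "
from h import *
plan([.4543,-.2102,.012],.445,0,'plate')"
```

```text
plate t 9.05 pos [ 0.4554 -0.2105  0.0173] F [ 0.2  0.2 -0.6] w 0.636
  turn [-0.001  0.008  0.001] travel now-frame cm [ 0.53 -0.08 -0.08] final-frame cm [ 0.53 -0.08 -0.08]
```

Held: the width reads 0.636 against 0.659 nominal, the same offset as with the pin. Now I lift and turn toward the slicer.

Request:
apply_moves --travel '[[-1, 0, 0], [-3, 0, 0], [-3.5, 0, 0], [-3, 0, 0], [-1, 0, 0], [0, 0, 0], [0, 0, 0]]' --turn '[[0, 0, 0], [0.1, 0, 0], [0.12, 0, 0], [0.12, 0, 0], [0.12, 0, 0], [0.12, 0, 0], [0.12, 0, 0]]' --grip '[0.6, 0.6, 0.6, 0.6, 0.6, 0.6, 0.6]'

```text
t: 9.63
eef_pos: [0.4538, -0.2082, 0.1389]
tool_rot: [-0.426, -0.565, -0.425, 0.565]
contact_force: [0.0, -1.1, -1.1]
gripper_width: 0.633
```

```bash
python3 -c "
from h import *
plan(T(POSE,[[7.1,-7.5,120]])[0],POSE[2],0.157,'pre')"
```

```text
pre t 9.63 pos [ 0.4538 -0.2082  0.1389] F [ 0.  -1.1 -1.1] w 0.633
  turn [ 0.006 -0.156 -0.001] travel now-frame cm [  1.83   3.98 -38.74] final-frame cm [ -4.2    3.74 -38.58]
```

Request:
apply_moves --travel '[[0, 0.4, -3.5], [0, 0.4, -3.9], [0, 0.4, -3.9], [0, 0.4, -3.9], [0, 0.4, -3.9], [0, 0.4, -3.9], [0, 0.4, -3.9], [0, 0.4, -3.9]]' --turn '[[0, 0, 0], [0, 0, 0], [0, 0, 0], [0, 0, 0], [0, 0, 0], [0, 0, 0], [0, 0, 0], [0, 0, 0]]' --grip '[0.6, 0.6, 0.6, 0.6, 0.6, 0.6, 0.6, 0.6]'

```text
t: 10.3
eef_pos: [0.5746, 0.0762, 0.1413]
tool_rot: [-0.419, -0.569, -0.415, 0.573]
contact_force: [0.7, -1.0, -0.1]
gripper_width: 0.639
```

Request:
apply_moves --travel '[[0, 0.3, -2.5], [0, 0, -1], [0, 0, 0], [0, 0, 0]]' --turn '[[0, 0, 0], [0, -0.06, 0], [0, -0.096, 0], [0, 0, 0]]' --grip '[0.6, 0.6, 0.6, 0.6]'

```text
t: 10.63
eef_pos: [0.5893, 0.1235, 0.1431]
tool_rot: [-0.452, -0.522, -0.386, 0.612]
contact_force: [-0.2, 2.0, -1.0]
gripper_width: 0.635
```

```bash
python3 -c "
from h import *
plan(T(POSE,[[7.1,-7.5,95]])[0],POSE[2],0.157,'pre')"
```

```text
pre t 10.63 pos [0.5893 0.1235 0.1431] F [-0.2  2.  -1. ] w 0.635
  turn [-0.011  0.002  0.002] travel now-frame cm [ 4.25  0.08 -3.84] final-frame cm [ 4.26  0.12 -3.83]
```

Request:
apply_moves --travel '[[0.5, 0.12, -1.5], [1.2, 0, -1.3], [1.5, 0, -0.7], [0.8, 0, -0.2], [0, 0, 0], [0, 0, 0]]' --turn '[[-0.011, 0.002, 0.002], [0, 0, 0], [0, 0, 0], [0, 0, 0], [0, 0, 0], [0, 0, 0]]' --grip '[0.6, 0.6, 0.6, 0.6, 0.6, 0.6]'

```text
t: 11.13
eef_pos: [0.5979, 0.1503, 0.0933]
tool_rot: [-0.453, -0.521, -0.391, 0.609]
contact_force: [0.5, 0.0, -0.8]
gripper_width: 0.632
```

```bash
python3 -c "
from h import *
plan(T(POSE,[[7.1,-7.5,79]])[0],POSE[2],0.157,'pre')
x0,y0,x1,y1=225,170,325,250
im=eyes.read_camera('side');a=im[y0:y1,x0:x1,::-1]
it=eyes.read_camera('top')[135:205,235:320,::-1]
a=cv2.resize(a,None,fx=4.5,fy=4.5,interpolation=cv2.INTER_CUBIC);b=cv2.resize(it,(int(85*a.shape[0]/70*.8),int(a.shape[0]*.8)),interpolation=cv2.INTER_CUBIC)
o=np.zeros((a.shape[0],a.shape[1]+b.shape[1],3),np.uint8);o[:,:a.shape[1]]=a;o[:b.shape[0],a.shape[1]:]=b;print(o.shape);cv2.imwrite('pics/s4.png',o[:,:800])"
```

```text
pre t 11.13 pos [0.5979 0.1503 0.0933] F [ 0.5  0.  -0.8] w 0.632
  turn [-0.001 -0.005  0.004] travel now-frame cm [ 1.36  0.05 -0.52] final-frame cm [ 1.36  0.05 -0.52]
(360, 799, 3)
```

View pics/s4.png

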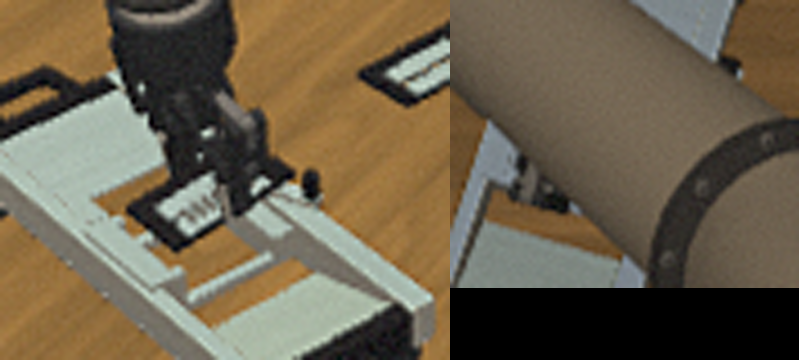

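The held plate's plain end, at about (175,230) in the crop, is lined up with the bay between the cheeks. I lower it toward the ledge.

Request:
apply_moves --travel '[[0.5, 0.05, -0.3], [0.5, 0, -0.15], [0.3, 0, 0], [0, 0, 0]]' --turn '[[0, -0.005, 0.004], [0, 0, 0], [0, 0, 0], [0, 0, 0]]' --grip '[0.6, 0.6, 0.6, 0.6]'

```text
t: 11.57
eef_pos: [0.6004, 0.151, 0.081]
tool_rot: [-0.455, -0.522, -0.387, 0.609]
contact_force: [-2.5, -0.1, -2.0]
gripper_width: 0.631
```

```bash
python3 -c "
from h import *
plan(T(POSE,[[7.1,-7.5,75.3]])[0],POSE[2],0.157,'pre')"
```

```text
pre t 11.57 pos [0.6004 0.151  0.081 ] F [-2.5 -0.1 -2. ] w 0.631
  turn [-0.005 -0.    -0.003] travel now-frame cm [ 0.53 -0.17 -0.25] final-frame cm [ 0.53 -0.17 -0.25]
```

Request:
apply_moves --travel '[[-0.1, -0.17, -0.1], [0, 0, 0], [0.2, 0, 0], [0.1, 0, 0], [0, 0, 0]]' --turn '[[-0.005, 0, -0.003], [0, 0, 0], [0, 0, 0], [0, 0, 0], [0, 0, 0]]' --grip '[0.6, 0.6, 0.6, 0.6, 0.6]'

```text
t: 11.98
eef_pos: [0.5992, 0.1524, 0.079]
tool_rot: [-0.455, -0.52, -0.389, 0.609]
contact_force: [-0.5, -0.4, -0.9]
gripper_width: 0.636
```

```bash
python3 -c "
from h import *
plan(T(POSE,[[7.1,-7.5,75.3]])[0],POSE[2],0.157,'pre')"
```

```text
pre t 11.98 pos [0.5992 0.1524 0.079 ] F [-0.5 -0.4 -0.9] w 0.636
  turn [ 0.001 -0.001 -0.   ] travel now-frame cm [ 0.35 -0.02 -0.12] final-frame cm [ 0.35 -0.02 -0.12]
```

Request:
apply_moves --travel '[[0.15, 0, -0.05], [0.15, 0, -0.05], [0, 0, 0]]' --turn '[[0, 0, 0], [0, 0, 0], [0, 0, 0]]' --grip '[0.6, 0.6, 0.6]'

```text
t: 12.23
eef_pos: [0.5998, 0.1528, 0.0758]
tool_rot: [-0.456, -0.521, -0.389, 0.608]
contact_force: [0.5, -0.2, -0.5]
gripper_width: 0.631
```

Request:
apply_moves --travel '[[0.12, 0, 0], [0, 0, 0]]' --turn '[[0, 0, 0], [0, 0, 0]]' --grip '[0.6, 0.6]'

```text
t: 12.4
eef_pos: [0.5999, 0.1528, 0.0753]
tool_rot: [-0.456, -0.521, -0.389, 0.608]
contact_force: [-1.5, 0.1, 0.7]
gripper_width: 0.632
```

```bash
python3 -c "
from h import *
plan(T(POSE,[[7.1,-7.5,75.3]])[0],POSE[2],0.157,'pre')"
```

```text
pre t 12.4 pos [0.5999 0.1528 0.0753] F [-1.5  0.1  0.7] w 0.632
  turn [ 0.    -0.001 -0.001] travel now-frame cm [-0.   -0.08 -0.  ] final-frame cm [-0.   -0.08 -0.  ]
```

Light contact with the ledge (Fz rose from -1 to +0.7). Next I slide under the lip.

Request:
apply_moves --travel '[[-0.05, -0.07, -0.2], [-0.03, 0, -0.2], [-0.03, 0, -0.2], [0, 0, 0]]' --turn '[[0, 0, 0], [0, 0, 0], [0, 0, 0], [0, 0, 0]]' --grip '[0.6, 0.6, 0.6, 0.6]'

```text
t: 12.73
eef_pos: [0.6012, 0.1595, 0.0753]
tool_rot: [-0.456, -0.521, -0.389, 0.608]
contact_force: [0.6, 0.9, -0.9]
gripper_width: 0.638
```

```bash
python3 -c "
from h import *
plan(T(POSE,[[7.1,2.6,75.3]])[0],POSE[2],0.157,'in')"
```

```text
in t 12.73 pos [0.6012 0.1595 0.0753] F [ 0.6  0.9 -0.9] w 0.638
  turn [-0.    -0.001 -0.002] travel now-frame cm [-0.05 -0.01 -0.33] final-frame cm [-0.05 -0.01 -0.33]
```

Request:
apply_moves --travel '[[-0.02, 0, -0.15], [-0.02, 0, -0.15], [0, 0, 0]]' --turn '[[0, 0, 0], [0, 0, 0], [0, 0, 0]]' --grip '[0.6, 0.6, 0.6]'

```text
t: 12.98
eef_pos: [0.602, 0.163, 0.0748]
tool_rot: [-0.456, -0.521, -0.389, 0.608]
contact_force: [-0.4, 0.2, -0.5]
gripper_width: 0.637
```

Request:
apply_moves --travel '[[-0.01, 0, -0.12], [-0.01, 0, -0.12]]' --turn '[[0, 0, 0], [0, 0, 0]]' --grip '[0.6, 0.6]'

```text
t: 13.15
eef_pos: [0.6023, 0.1639, 0.0743]
tool_rot: [-0.456, -0.52, -0.388, 0.609]
contact_force: [-1.6, -3.8, 0.8]
gripper_width: 0.632
```

```bash
python3 -c "
from h import *
plan(T(POSE,[[7.1,2.6,75.3]])[0],POSE[2],0.157,'in')"
```

```text
in t 13.15 pos [0.6023 0.1639 0.0743] F [-1.6 -3.8  0.8] w 0.632
  turn [-0.     0.002 -0.001] travel now-frame cm [-0.08  0.01  0.13] final-frame cm [-0.08  0.01  0.13]
```

The end wall is reached (Fy -3.8 N, TCP at slicer y +3.8). I back off slightly and rotate flat in stages.

Request:
apply_moves --travel '[[0.17, 0, 0.09], [0, 0, 0]]' --turn '[[0, 0.052, 0], [0, 0, 0]]' --grip '[0.6, 0.6]'

```text
t: 13.32
eef_pos: [0.6017, 0.1601, 0.072]
tool_rot: [-0.446, -0.534, -0.399, 0.597]
contact_force: [-0.5, -1.3, -0.7]
gripper_width: 0.633
```

```bash
python3 -c "
from h import *
plan(T(POSE,[[7.1,1.5,70.2]])[0],POSE[2],0.052,'flat')"
```

```text
flat t 13.32 pos [0.6017 0.1601 0.072 ] F [-0.5 -1.3 -0.7] w 0.633
  turn [-0.001  0.058 -0.   ] travel now-frame cm [ 0.16 -0.04 -0.18] final-frame cm [ 0.17 -0.04 -0.17]
```

Request:
apply_moves --travel '[[0.12, -0.04, -0.17], [0, 0, 0]]' --turn '[[0, 0.058, 0], [0, 0, 0]]' --grip '[0.6, 0.6]'

```text
t: 13.48
eef_pos: [0.6015, 0.1595, 0.0702]
tool_rot: [-0.434, -0.551, -0.411, 0.583]
contact_force: [0.0, -0.7, -1.0]
gripper_width: 0.638
```

```bash
python3 -c "
from h import *
plan(T(POSE,[[7.1,0.6,67.3]])[0],POSE[2],0.0,'flat')"
```

```text
flat t 13.48 pos [0.6015 0.1595 0.0702] F [ 0.  -0.7 -1. ] w 0.638
  turn [-0.003  0.056  0.   ] travel now-frame cm [ 0.28 -0.04 -0.15] final-frame cm [ 0.29 -0.04 -0.13]
```

Request:
apply_moves --travel '[[0, -0.05, -0.16], [0.18, 0, 0], [0.1, 0, 0], [0, 0, 0]]' --turn '[[-0.003, 0, 0], [0, 0.03, 0], [0, 0.026, 0], [0, 0, 0]]' --grip '[0.6, 0.6, 0.6, 0.6]'

```text
t: 13.82
eef_pos: [0.6016, 0.1611, 0.0675]
tool_rot: [-0.425, -0.565, -0.423, 0.568]
contact_force: [-0.1, 0.1, -0.8]
gripper_width: 0.637
```

```bash
python3 -c "
from h import *
plan(T(POSE,[[7.1,0.6,67.3]])[0],POSE[2],0.0,'flat')"
```

```text
flat t 13.82 pos [0.6016 0.1611 0.0675] F [-0.1  0.1 -0.8] w 0.637
  turn [0.001 0.005 0.001] travel now-frame cm [ 0.02 -0.01  0.03] final-frame cm [ 0.02 -0.01  0.03]
```

Flat at z 67.5 with no resistance. I press lightly, then release.

Request:
apply_moves --travel '[[0.15, 0, 0], [0.1, 0, 0], [0.1, 0, 0]]' --turn '[[0, 0.005, 0], [0, 0, 0], [0, 0, 0]]' --grip '[0.6, 0.6, 0.6]'

```text
t: 14.07
eef_pos: [0.6017, 0.1616, 0.0673]
tool_rot: [-0.425, -0.565, -0.423, 0.567]
contact_force: [-2.4, -4.5, 5.2]
gripper_width: 0.637
```

Request:
apply_moves --travel '[[0, 0, 0], [0, 0, 0], [0, 0, 0], [-3, 0, 0], [-4, 0, 0], [-2.5, 0, 0], [-0.5, 0, 0]]' --turn '[[0, 0, 0], [0, 0, 0], [0, 0, 0], [0, 0, 0], [0, 0, 0], [0, 0, 0], [0, 0, 0]]' --grip '[0.3, 0.24, 0.24, 0.24, 0.3, 0.6, 0.95]'

```text
t: 14.65
eef_pos: [0.6005, 0.1702, 0.1697]
tool_rot: [-0.425, -0.563, -0.428, 0.565]
contact_force: [0.6, -0.3, 0.2]
gripper_width: 0.428
```

```bash
python3 - <<'E'
from h import *
plan(T(POSE,[[7.1,-30,85]])[0],POSE[2],0,'press')
im=eyes.read_camera('side');a=im[180:240,240:320,::-1]
cv2.imwrite('pics/s5.png',cv2.resize(a,None,fx=8,fy=8,interpolation=cv2.INTER_CUBIC))
# knob: find via network in side
for d in eyes.masks_of("lock_knob","side")[:2]:
    r=d["rect"]; ys,xs=np.where(d["region"]); print(d["score"],r, unproj("side",[[xs.mean(),ys.mean()]],.074))
for a in (1.9,2.0,2.1,2.2,2.3,2.4):
    k=[-28*np.sin(a),-62+28*np.cos(a)]; print(a,np.round(k,1),proj("side",T(POSE,[[*k,64],[*k,84]])).round(1).tolist())
E
```

```text
press t 14.65 pos [0.6005 0.1702 0.1697] F [ 0.6 -0.3  0.2] w 0.428
  turn [ 0.01  -0.     0.005] travel now-frame cm [8.47 0.36 3.93] final-frame cm [8.47 0.36 3.93]
0.51 [218.5, 187.2, 320.3, 272.1] [[0.57343042 0.19344266 0.074     ]]
1.9 [-26.5 -71.1] [[293.4, 213.6], [293.3, 208.4]]
2.0 [-25.5 -73.7] [[293.8, 213.1], [293.7, 207.9]]
2.1 [-24.2 -76.1] [[294.2, 212.6], [294.1, 207.4]]
2.2 [-22.6 -78.5] [[294.5, 212.1], [294.4, 206.8]]
2.3 [-20.9 -80.7] [[294.7, 211.5], [294.6, 206.3]]
2.4 [-18.9 -82.6] [[294.8, 210.9], [294.7, 205.7]]
```

View pics/s5.png

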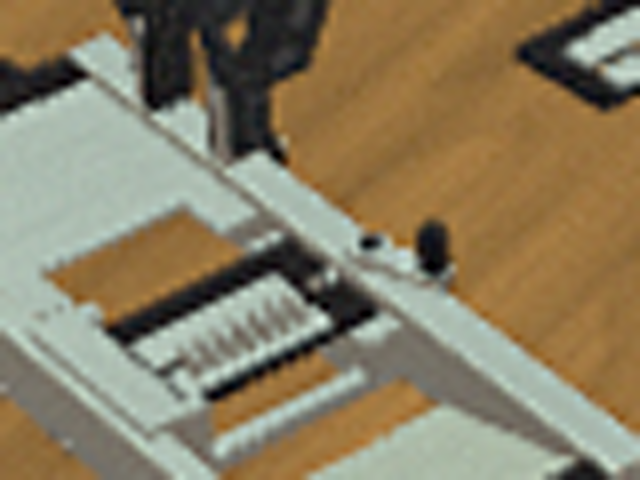

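The plate lies flat in the seat with the pin showing in the notch (crop (330,275)). The lock knob is at crop (432,248), i.e. side pixel (294,211). Next is the lock bar.

```bash
python3 - <<'E'
from h import *
w=unproj("top",[[285.0,188.0]],.080)[0]; x,y,a=POSE
d=w[:2]-[x,y]; print("top knob slicer",1000*(np.cos(a)*d[0]+np.sin(a)*d[1]),1000*(-np.sin(a)*d[0]+np.cos(a)*d[1]))
plan(T(POSE,[[-25,-75,120]])[0],POSE[2],0,'knob')
E
```

```text
top knob slicer -26.887620196587537 -70.06689296270375
knob t 14.75 pos [0.5997 0.1695 0.1672] F [-0.1 -0.  -0.6] w 0.248
  turn [0.01  0.001 0.006] travel now-frame cm [ 4.75 -2.85  8.31] final-frame cm [ 4.72 -2.79  8.34]
```

Request:
apply_moves --travel '[[0, -0.8, 2], [1, -0.9, 2.5], [1.5, -0.7, 2], [1.3, -0.4, 1], [0.5, 0, 0], [0, 0, 0]]' --turn '[[0.01, 0, 0.006], [0, 0, 0], [0, 0, 0], [0, 0, 0], [0, 0, 0], [0, 0, 0]]' --grip '[0.6, 0.6, 0.6, 0.6, 0.6, 0.6]' --newtons 25

```text
t: 15.25
eef_pos: [0.546, 0.1047, 0.115]
tool_rot: [-0.423, -0.563, -0.426, 0.568]
contact_force: [-0.1, -0.2, 0.7]
gripper_width: 0.399
```

```bash
python3 - <<'E'
from h import *
plan(T(POSE,[[-26,-72.4,90]])[0],POSE[2],0,'knob')
E
```

```text
knob t 15.25 pos [0.546  0.1047 0.115 ] F [-0.1 -0.2  0.7] w 0.399
  turn [0.004 0.003 0.009] travel now-frame cm [2.5  0.45 0.34] final-frame cm [2.5  0.43 0.35]
```

Request:
apply_moves --travel '[[0, 0.4, 0.35], [0.8, 0, 0], [0.9, 0, 0], [0.6, 0, 0], [0.2, 0, 0], [0, 0, 0]]' --turn '[[0.004, 0.003, 0.009], [0, 0, 0], [0, 0, 0], [0, 0, 0], [0, 0, 0], [0, 0, 0]]' --grip '[0.6, 0.6, 0.6, 0.6, 0.6, 0.6]'

```text
t: 15.75
eef_pos: [0.5512, 0.1041, 0.0869]
tool_rot: [0.424, 0.567, 0.425, -0.564]
contact_force: [0.5, -0.2, 0.2]
gripper_width: 0.399
```

Request:
apply_moves --travel '[[0, 0, 0], [0, 0, 0], [0, 0, 0], [0, 0, 0], [0, 0, 0], [0, 0, 0]]' --turn '[[0, 0, 0], [0, 0, 0], [0, 0, 0], [0, 0, 0], [0, 0, 0], [0, 0, 0]]' --grip '[0.7, 0.8, 0.9, 0.95, 0.95, 0.95]'

```text
t: 16.25
eef_pos: [0.5508, 0.1051, 0.087]
tool_rot: [0.424, 0.567, 0.425, -0.564]
contact_force: [0.4, 1.2, -2.2]
gripper_width: 0.128
```

```bash
python3 - <<'E'
from h import *
o=status.get_obs(); x,y,a=POSE; d=np.array(o["eef_pos"][:2])-[x,y]; print("slicer",1000*(np.cos(a)*d[0]+np.sin(a)*d[1]),1000*(-np.sin(a)*d[0]+np.cos(a)*d[1]))
plan(T(POSE,[[-26,-72.4,88]])[0],POSE[2],0,'knob')
E
```

```text
slicer -25.825319018013545 -67.2108421043354
knob t 16.25 pos [0.5508 0.1051 0.087 ] F [ 0.4  1.2 -2.2] w 0.128
  turn [ 0.004 -0.004 -0.   ] travel now-frame cm [-0.1  -0.02  0.52] final-frame cm [-0.1  -0.02  0.52]
```

Request:
apply_moves --travel '[[0, 0, 0], [-0.15, 0, 0.6], [0, 0, 0], [0, 0, 0], [0, 0, 0], [0, 0, 0], [0, 0, 0]]' --turn '[[0, 0, 0], [0, 0, 0], [0, 0, 0], [0, 0, 0], [0, 0, 0], [0, 0, 0], [0, 0, 0]]' --grip '[0.75, 0.75, 0.75, 0.9, 0.95, 0.95, 0.95]'

```text
t: 16.83
eef_pos: [0.5491, 0.0988, 0.0895]
tool_rot: [0.424, 0.567, 0.425, -0.564]
contact_force: [-0.7, 0.6, 0.5]
gripper_width: 0.122
```

```bash
cat >> h.py <<'E'
def sl():
    o=status.get_obs(); x,y,a=POSE; d=np.array(o["eef_pos"][:2])-[x,y]; s=1000*np.array([np.cos(a)*d[0]+np.sin(a)*d[1],-np.sin(a)*d[0]+np.cos(a)*d[1]]); print("slicer",s.round(1),"ang/r from pivot",np.arctan2(-s[0],s[1]+62),np.hypot(s[0],s[1]+62), "z",o["eef_pos"][2],"F",np.round(o["contact_force"],1),"w",o["gripper_width"])
E
python3 -c "
from h import *
sl()"
```

```text
slicer [-25.6 -73.8] ang/r from pivot 2.001175086812431 28.18356904138909 z 0.08954849843381339 F [-0.7  0.6  0.5] w 0.12206293933690301
```

Request:
apply_moves --travel '[[0, -0.21, -0.67], [0, -0.03, -0.7], [0, 0.13, -0.68], [0, 0, 0]]' --turn '[[0, 0, 0], [0, 0, 0], [0, 0, 0], [0, 0, 0]]' --grip '[0.95, 0.95, 0.95, 0.95]'

```text
t: 17.17
eef_pos: [0.5524, 0.1163, 0.0895]
tool_rot: [-0.424, -0.565, -0.423, 0.568]
contact_force: [4.1, 2.8, -4.0]
gripper_width: 0.12
```

```bash
python3 -c "
from h import *
sl()"
```

```text
slicer [-27.4 -56. ] ang/r from pivot 1.356542603315011 28.08370501245674 z 0.08947511760508624 F [ 4.1  2.8 -4. ] w 0.11966685576058987
```

Request:
apply_moves --travel '[[0, 0.24, -0.67], [0, 0.4, -0.58], [0, 0.52, -0.46], [0, 0, 0]]' --turn '[[0, 0, 0], [0, 0, 0], [0, 0, 0], [0, 0, 0]]' --grip '[0.95, 0.95, 0.95, 0.95]'

```text
t: 17.5
eef_pos: [0.5644, 0.132, 0.0893]
tool_rot: [-0.423, -0.562, -0.425, 0.57]
contact_force: [5.3, -3.5, -2.2]
gripper_width: 0.124
```

```bash
python3 -c "
from h import *
sl()"
```

```text
slicer [-20.3 -37.6] ang/r from pivot 0.6938647557886969 31.78583739755989 z 0.0892890832619743 F [ 5.3 -3.5 -2.2] w 0.12350842215878612
```

Request:
apply_moves --travel '[[0, 0.5, -0.15], [0, 0.6, -0.15], [0, 0.6, -0.05], [0, 0, 0]]' --turn '[[0, 0, 0], [0, 0, 0], [0, 0, 0], [0, 0, 0]]' --grip '[0.95, 0.95, 0.95, 0.95]'

```text
t: 17.83
eef_pos: [0.5766, 0.1382, 0.0892]
tool_rot: [-0.42, -0.56, -0.43, 0.57]
contact_force: [2.7, -5.6, 0.6]
gripper_width: 0.125
```

```bash
python3 -c "
from h import *
sl()"
```

```text
slicer [-10.4 -28.2] ang/r from pivot 0.2988590489380771 35.376138329042206 z 0.08920036586890673 F [ 2.7 -5.6  0.6] w 0.1254433316403153
```

Request:
apply_moves --travel '[[0, 0.4, 0.3], [0, 0.5, 0.3], [0, 0.3, 0.1], [0, 0.2, 0], [0, 0, 0]]' --turn '[[0, 0, 0], [0, 0, 0], [0, 0, 0], [0, 0, 0], [0, 0, 0]]' --grip '[0.95, 0.95, 0.95, 0.95, 0.95]'

```text
t: 18.25
eef_pos: [0.5813, 0.1388, 0.0892]
tool_rot: [-0.417, -0.558, -0.437, 0.569]
contact_force: [-1.3, -0.6, 4.4]
gripper_width: 0.125
```

```bash
python3 -c "
from h import *
sl()"
```

```text
slicer [ -6.1 -26.3] ang/r from pivot 0.16907527020897173 36.23509553914251 z 0.08924013237766207 F [-1.3 -0.6  4.4] w 0.1251036542964598
```

The knob has crept along the pads. I release and lift so I can see the bar, then finish from a fresh position.

Request:
apply_moves --travel '[[0, 0, 0], [0, 0, 0], [0, 0, 0], [-2, 0, 0], [-2, 0, 0], [-0.5, 0, 0], [0, 0, 0]]' --turn '[[0, 0, 0], [0, 0, 0], [0, 0, 0], [0, 0, 0], [0, 0, 0], [0, 0, 0], [0, 0, 0]]' --grip '[0.7, 0.6, 0.6, 0.6, 0.6, 0.6, 0.6]'

```text
t: 18.83
eef_pos: [0.5841, 0.1365, 0.1341]
tool_rot: [-0.416, -0.559, -0.437, 0.569]
contact_force: [0.9, -0.8, -0.9]
gripper_width: 0.399
```

```bash
python3 -c "
from h import *
sl(); plan(T(POSE,[[-5,-35,130]])[0],POSE[2],0,'re')
im=eyes.read_camera('side');a=im[175:235,250:330,::-1]
cv2.imwrite('pics/s6.png',cv2.resize(a,None,fx=8,fy=8,interpolation=cv2.INTER_CUBIC))"
```

```text
slicer [ -2.7 -27.6] ang/r from pivot 0.07799748689967768 34.47845413507369 z 0.13413078632079847 F [ 0.9 -0.8 -0.9] w 0.3987444001655838
re t 18.83 pos [0.5841 0.1365 0.1341] F [ 0.9 -0.8 -0.9] w 0.399
  turn [ 0.011 -0.006  0.031] travel now-frame cm [ 0.42 -0.23  0.74] final-frame cm [ 0.41 -0.23  0.74]
```

View pics/s6.png

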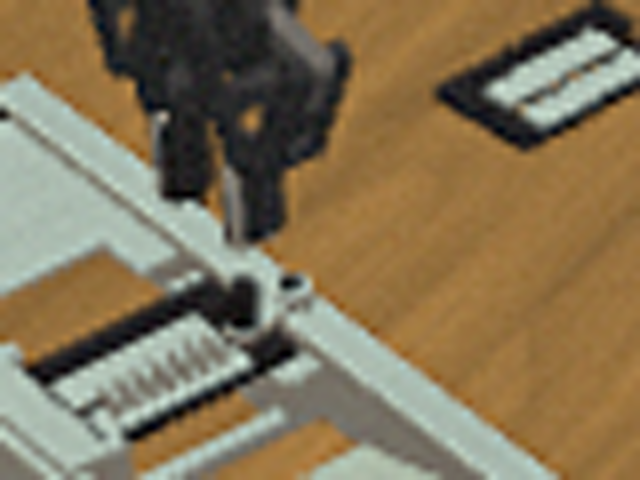

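The bar is now over the plate and nearly closed; its knob is at crop (245,300). I re-pinch centred to read the remaining angle, then finish.

Request:
apply_moves --travel '[[0, -0.23, 0.85], [1, 0, 0], [1.5, 0, 0], [1.3, 0, 0], [0.5, 0, 0], [0, 0, 0]]' --turn '[[0.011, -0.006, 0.031], [0, 0, 0], [0, 0, 0], [0, 0, 0], [0, 0, 0], [0, 0, 0]]' --grip '[0.6, 0.6, 0.6, 0.6, 0.6, 0.6]'

```text
t: 19.38
eef_pos: [0.5783, 0.128, 0.0829]
tool_rot: [-0.423, -0.565, -0.424, 0.568]
contact_force: [0.2, 0.1, 0.2]
gripper_width: 0.4
```

Request:
apply_moves --travel '[[0, 0, 0], [0, 0, 0], [0, 0, 0], [0, 0, 0], [0, 0, 0]]' --turn '[[0, 0, 0], [0, 0, 0], [0, 0, 0], [0, 0, 0], [0, 0, 0]]' --grip '[0.8, 0.9, 0.95, 0.95, 0.95]'

```text
t: 19.8
eef_pos: [0.5807, 0.1284, 0.0819]
tool_rot: [-0.423, -0.566, -0.424, 0.566]
contact_force: [1.8, 0.8, -5.5]
gripper_width: 0.133
```

```bash
python3 -c "
from h import *
sl(); plan(T(POSE,[[0,-35,90]])[0],POSE[2],0,'re')"
```

```text
slicer [ -3.7 -36.4] ang/r from pivot 0.14415822210097837 25.865718390758936 z 0.08188208696334294 F [ 1.8  0.8 -5.5] w 0.1325993951607858
re t 19.8 pos [0.5807 0.1284 0.0819] F [ 1.8  0.8 -5.5] w 0.133
  turn [ 0.001 -0.001  0.002] travel now-frame cm [-0.81  0.37 -0.14] final-frame cm [-0.81  0.37 -0.14]
```

Request:
apply_moves --travel '[[-0.5, 0, 0], [0, 0, 0], [0, 0.25, 0], [0, 0.25, 0], [0, 0.25, 0], [0, 0.25, 0]]' --turn '[[0, 0, 0], [0, 0, 0], [0, 0, 0], [0, 0, 0], [0, 0, 0], [0, 0, 0]]' --grip '[0.82, 0.85, 0.95, 0.95, 0.95, 0.95]'

```text
t: 20.3
eef_pos: [0.5818, 0.1283, 0.0876]
tool_rot: [-0.42, -0.561, -0.428, 0.571]
contact_force: [-6.5, 0.7, 4.9]
gripper_width: 0.125
```

```bash
python3 -c "
from h import *
sl(); plan(T(POSE,[[0,-35,90]])[0],POSE[2],0,'re')"
```

```text
slicer [ -2.6 -36.2] ang/r from pivot 0.10088794794610666 25.964177463537162 z 0.08763316236389494 F [-6.5  0.7  4.9] w 0.12515727877703364
re t 20.3 pos [0.5818 0.1283 0.0876] F [-6.5  0.7  4.9] w 0.125
  turn [0.003 0.004 0.017] travel now-frame cm [-0.24  0.26 -0.12] final-frame cm [-0.24  0.26 -0.12]
```

Still about 2.6 mm (0.1 rad) short by this measure, with about 6 N of resistance. I'll push somewhat harder to tell a stop from a drag.

Request:
apply_moves --travel '[[0, 0.4, 0], [0, 0.5, 0], [0, 0.6, 0]]' --turn '[[0.003, 0.004, 0.017], [0, 0, 0], [0, 0, 0]]' --grip '[0.95, 0.95, 0.95]'

```text
t: 20.55
eef_pos: [0.5859, 0.1284, 0.0873]
tool_rot: [-0.421, -0.56, -0.428, 0.571]
contact_force: [-21.5, 2.3, 15.5]
gripper_width: 0.125
```

```bash
python3 -c "
from h import *
sl(); plan(T(POSE,[[0,-35,90]])[0],POSE[2],0,'re')
for d in eyes.masks_of('lock_knob','side')[:2]: print(d['score'],d['rect'])"
```

```text
slicer [  1.3 -34.9] ang/r from pivot -0.04753924335411453 27.138173065924114 z 0.08725532927413573 F [-21.5   2.3  15.5] w 0.12482044901651307
re t 20.55 pos [0.5859 0.1284 0.0873] F [-21.5   2.3  15.5] w 0.125
  turn [0.004 0.006 0.018] travel now-frame cm [-0.27 -0.13  0.01] final-frame cm [-0.27 -0.13  0.01]
0.63 [278.2, 209.1, 287.2, 214.1]
0.18 [287.5, 151.9, 299.7, 165.3]
```

Now at x +1.3 with 21 N, so the bar is pressed against the stop. I release and re-pinch unloaded to read where it rests.

Request:
apply_moves --travel '[[0, 0, 0], [0, 0, 0], [-0.1, 0, 0], [0, 0, 0], [0, 0, 0], [0, 0, 0], [0, 0, 0], [0, 0, 0]]' --turn '[[0, 0, 0], [0, 0, 0], [0.004, 0.006, 0.018], [0, 0, 0], [0, 0, 0], [0, 0, 0], [0, 0, 0], [0, 0, 0]]' --grip '[0.8, 0.75, 0.75, 0.75, 0.8, 0.85, 0.88, 0.88]' --newtons 20

```text
t: 21.27
eef_pos: [0.5851, 0.129, 0.0897]
tool_rot: [-0.423, -0.566, -0.424, 0.566]
contact_force: [0.4, -0.3, -0.5]
gripper_width: 0.121
```

```bash
python3 -c "
from h import *
sl()"
```

```text
slicer [  0.3 -34.6] ang/r from pivot -0.011379658532155633 27.432277420508 z 0.08971017854658127 F [ 0.4 -0.3 -0.5] w 0.1210030096498938
```

Resting at x 0.3 and y -34.6 with no force, so the bar is fully closed. I release and retreat.

Request:
apply_moves --travel '[[0, 0, 0], [0, 0, 0], [-2, 0, 0], [-4, 0, 0], [-4, 0, 1], [-2, 0, 3], [0, 0, 3], [0, 0, 1]]' --turn '[[0, 0, 0], [0, 0, 0], [0, 0, 0], [0, 0, 0], [0, 0, 0], [0, 0, 0], [0, 0, 0], [0, 0, 0]]' --grip '[0.75, 0.7, 0.6, 0.6, 0.6, 0.6, 0.6, 0.6]'

```text
t: 21.93
eef_pos: [0.5641, 0.0527, 0.2142]
tool_rot: [0.425, 0.566, 0.425, -0.564]
contact_force: [-0.5, -0.5, 0.3]
gripper_width: 0.399
```

```bash
python3 -c "
from h import *
sl()
im=eyes.read_camera('side');a=im[180:240,240:320,::-1].copy()
a=cv2.resize(a,None,fx=8,fy=8,interpolation=cv2.INTER_CUBIC)
q=((proj('side',T(POSE,[[0,-34,84],[0,-34,64],[0,-62,64]]))-[240,180]+.5)*8).astype(int)
for p in q: cv2.circle(a,tuple(int(v) for v in p),3,(0,0,255),-1)
cv2.imwrite('pics/s7.png',a)"
```

```text
slicer [   1.8 -113.7] ang/r from pivot -3.1063989332557678 51.72814807042189 z 0.21421713488543223 F [-0.5 -0.5  0.3] w 0.39923799737283683
```

View pics/s7.png

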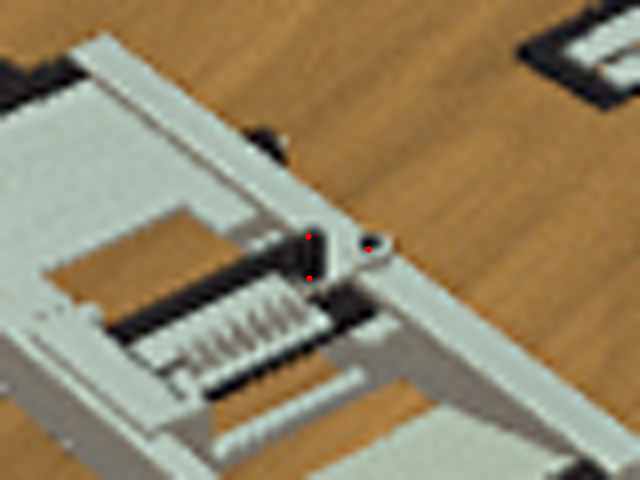

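The knob and pivot sit on the closed-position marks, the plate lies flat, and the robot is clear. I'm handing in.

```bash
python3 -c "
from station import bot
print(bot.hand_in())"
```

```text
the job is handed in; nothing more can be done
None
```

I fitted the small toothed plate (about 55 x 98 mm, the smallest of the three) into the slicer, swung the lock bar over it and let go. The job is handed in.

- **Seat:** I found the carriage by pinching its pin. It stood about 7 mm toward +x.
- **Fit:** The plain end went under the lip at about 9° until it touched the end wall at about 4 N. The plate then came down flat over the pin with no resistance. A light press read 5 N, and the picture after release showed it flat.
- **Lock bar:** It took three pinches. The knob crept along the pads and the bar stopped about 0.1 rad short at 6 N, so I pushed it to its stop at about 26 N.
- **Last checks:** Pinched again without load, the knob read about -0.01 rad, which is closed. In the final picture, knob and pivot lie on the closed-position marks within a few pixels of the enlarged crop. The robot was clear, at about 22 s.

No check failed outright. The gripper width read about 2 mm too narrow on the pin, the plate and the knob. The two cameras differed by about 0.15 rad on the lock bar's starting angle, and the pinch settled it at 2.0. I did not take a final picture of the toothless plate and the other things, but I never reached for them.

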